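# Snap the brown bottle shut and load the return crate

## Task

Where it stands on the tray, press the popped-up snap cap of the small brown bottle fully home. Then load that bottle and the empty steel can into the wooden return crate, both standing upright on its floor; keep the glass bottle upright, set it down rather than dropping it, and leave the other things on the tray where they are.

Things in the scene. Friction and masses are not known exactly. Their poses are not given: they have to be found in the camera images.
- bottle: the shorter brown glass bottle, 46 mm diameter, straight wall from 0 to 84 mm up, then a shoulder to a 24 mm neck at 94 mm; 115 mm high with the cap home, up to 126 mm popped up; 0.17 to 0.29 kg with cap, loose, standing on the tray (tray floor: 6 mm above the work surface). Origin: centre of the underside; z up
- cap (a joint): slide of the white snap cap along the bottle's axis, in m: 0 = fully home, 0.011 = popped up; it starts at 0.0105 to 0.011. A detent holds it at either end: pressing it down takes up to about 6 N, most at 1.5 to 3 mm of travel; let go before the middle (0.0055) it pops up again, past the middle it snaps home by itself and stays there. Pulling it up again takes as much
- cap_top (a point): centre of the cap's flat top; the cap is a white ribbed cylinder 32 mm in diameter and 18 mm high, and moves with the slide
- can: empty steel can, open at the top, 53 mm diameter, 88 mm high, 3 mm wall, 0.05 to 0.09 kg, loose, standing on the tray. Origin: centre of the underside; z up
- crate: light wooden open crate, fixed, 160 mm along its x, 250 mm along its y, 45 mm high, walls and floor 5 mm thick, no dividers; on the left half of the tray. Origin: centre of the underside; z up; its inner floor is 5 mm above the origin
- tall_bottle: bystander: the taller brown bottle, 58 mm diameter, 165 mm high, closed, loose. Origin: centre of the underside. The tall bottle, jar and cup start at least 120 mm, centre to centre, from the bottle and the can
- jar: bystander: clear glass jar with a steel lid, 66 mm diameter, 80 mm high, loose. Origin: centre of the underside
- cup: bystander: clear PET cup, empty, 76 mm across the rim, 95 mm high, loose. Origin: centre of the underside
- clip: bystander: white plastic spring clip lying flat, 70 mm long, 12 mm high, loose, towards the back of the tray. Origin: centre of the underside
- sponge: bystander: brown dish sponge, 70 x 100 x 30 mm, loose, towards the back of the tray. Origin: centre of the underside
- brush: bystander: brush lying along the back of the tray behind the crate, loose. Origin: on its underside
Things that resemble listed ones, but are neither listed nor needed, are in the scene too. What is shaped like the can but red is not meant.

How it is judged:
By the outcome, as a careful person would: the job done as asked, in the order asked, and still so for the second after the job is handed in, with the robot touching nothing.
It also fails if it takes over 58 s, if anything falls off the work surface, if the arm or the gripper's body presses on something with over 40 N, if the wrist force passes 120 N, or if a joint passes its speed limit or range.

## Robot

A 7-joint arm with a two-finger parallel gripper is mounted at the origin on the work surface. World frame = base frame: x ahead of the robot, y to its left, z up, the work surface at z = 0. Lengths are in m, angles in rad, forces in N, time in s.
With the tool pointing down it reaches from about 0.425 to 0.875 m from the base axis. Payload 4.7 kg.
Tool frame: the origin (TCP) lies midway between the tips of the shut fingers; the grasp point (between the pads) lies 19 mm behind it; z points along the fingers, y is the line along which they close (so a half turn about z gives the same grasp; the last joint's range is limited). The gripper opens to 87 mm and grips with 3 to 60 N. Pads are 19 mm wide; open, the fingers measure 117 mm over their backs; the gripper's body (75 mm by 190 mm) begins 51 mm behind the grasp point.
Start: joints at [1.178, 0.321, -0.07, 1.45, 0.023, 1.371, -0.057], TCP at [0.257, -0.597, 0.223] pointing down, gripper open.
Joint ranges: [-2.86, 2.86], [-0.3, 2.09], [-1.38, 1.24], [0.06, 2.45], [-1.56, 4.7], [0.09, 2.05], [-2.69, 2.69]. Speed limits (rad/s): [2.57, 2.57, 3.14, 3.14, 3.14, 3.14, 3.14].

## Interface

Orientations are given as a rotation vector (axis times angle).
In Python, from bench import ctrl gives the robot as it stands. The module is installed in compiled form; this text tells all that it offers.
- The arm moves only by the tool carry_out, never from a script. Its argument "steps" is a list of rows, each a list of 7 numbers: the turn, a rotation vector about the world's x, y, z in degrees, then the shift along the world's x, y, z in cm, then the opening, from 0 (shut) to 1 (fully open). A call has 1 to 12 rows; each row is the pose to reach, as a shift and turn from the pose commanded when the call began; what a row does not reach only later rows make up. A row lasts 1/10 s, in which the tool goes at most 50 mm and 8.59 degrees, less where a joint would pass 70% of its speed; a pose out of reach is approached as far as the arm can. A call with a gripper value outside its range is refused whole. The fingers move at their own pace and stop on an object; "squeeze" is the grip in N (left out, the last holds). Time passes only in rows, so rows that repeat a pose let the fingers close. It gives the time, the measured TCP pose, the force, the opening and the grip force at its end, in the units of the state.
- ctrl.get_state(): the state, without advancing time (a new reading comes with each control period).
- ctrl.get_image(name): name is "scene" or "top"; returns a dict with "pixels" (400x640x3 uint8, red, green, blue), "camera_matrix" (3x3 intrinsics, pixels), "cam_to_world" (4x4, takes a point from camera to world coordinates). Camera axes: x right, y down, z forward; pixel columns grow to the right and rows downward; lengths in m; the calibration is good to about 2 mm. A picture is of the moment at which its call begins. There is no depth.
- ctrl.close_job(): hands the job in; it is judged then, once.
The state is a dict: "time": time; "joint_positions": joint angles; "qd": joint speeds; "joint_torque": joint torques, N m; "position": TCP position; "tool_rot": TCP orientation; "ft_force": force on the tool from outside, world axes, zero at the start; "torque": the same for the moment, N m; "grip_width": opening from 0.0 (shut) to 1.0 (fully open); "grip_force": force on a finger pad.
Only numpy, scipy, OpenCV 4.12 (cv2) and the standard library are available. Lean on these libraries where they do the work, as an engineer would, in place of code of your own. Each camera call takes 0.05 s, during which the arm holds its last target. There are 200 camera calls.

## Working session

There is one attempt and no reset: what is moved stays moved. The work goes in short steps, Python scripts to look and compute and a tool call to move; the robot and the scene stay as the last step left them, time stands still between calls to the robot, and variables do not carry over. Pictures are saved under pics/ and viewed, at most 10 in all, crops included, and the job is handed in when it is done.

Besides the shell and the picture viewer there is one more tool, called in YAML: its name, and indented under it one key for each argument. carry_out: Moves the arm, as the interface text tells. Its arguments: {"type":"object","properties":{"steps":{"type":"array","items":{"type":"array","items":{"type":"number"}}},"squeeze":{"type":"number"}},"required":["steps"]}

```bash
mkdir -p pics; cat > h.py <<'E'
import numpy as np, cv2
from bench import ctrl
def grab(name, tag):
    d=ctrl.get_image(name); cv2.imwrite(f'pics/{tag}.png', d['pixels'][:,:,::-1]); 
    np.savez(f'pics/{tag}.npz', p=d['pixels'],K=d['camera_matrix'],T=d['cam_to_world']); return d
def load(tag):
    z=np.load(f'pics/{tag}.npz'); return z['p'],z['K'],z['T']
def ray(K,T,u,v):
    r=T[:3,:3]@np.linalg.inv(K)@np.array([u,v,1.]); return T[:3,3],r/np.linalg.norm(r)
def onz(K,T,u,v,z):
    o,r=ray(K,T,u,v); return o+r*(z-o[2])/r[2]
def tri(a,b):
    A=np.zeros((3,3));B=np.zeros(3)
    for o,r in (a,b):
        M=np.eye(3)-np.outer(r,r);A+=M;B+=M@o
    return np.linalg.solve(A,B)
def proj(K,T,P):
    p=K@(T[:3,:3].T@(np.asarray(P)-T[:3,3])); return p[:2]/p[2]
E
python3 - <<'E'
from h import *
s=ctrl.get_state(); print({k:np.round(v,3) for k,v in s.items()})
for n in('scene','top'):
    d=grab(n,n+'0'); print(np.round(d['camera_matrix'],1),np.round(d['cam_to_world'],3))
E
```

```text
{'time': np.float64(0.0), 'joint_positions': array([ 1.178,  0.322, -0.07 ,  1.452,  0.023,  1.371, -0.057]), 'qd': array([ 0.001,  0.   ,  0.001,  0.001,  0.001, -0.   ,  0.002]), 'joint_torque': array([-0.0000e+00, -4.9130e+01, -4.0400e-01, -3.1253e+01, -6.4000e-02,
        4.4000e-02,  0.0000e+00]), 'position': array([ 0.257, -0.596,  0.221]), 'tool_rot': array([-3.075e+00, -6.340e-01,  1.000e-03]), 'ft_force': array([-0.044,  0.277, -0.603]), 'torque': array([-0.024, -0.019,  0.017]), 'grip_force': np.float64(0.0), 'grip_width': np.float64(0.999)}
[[380.9   0.  317. ]
 [  0.  380.9 199.5]
 [  0.    0.    1. ]] [[ 0.804  0.426 -0.416  0.886]
 [ 0.595 -0.585  0.551 -0.683]
 [-0.008 -0.69  -0.724  0.808]
 [ 0.     0.     0.     1.   ]]
[[411.    0.  319.1]
 [  0.  411.  203.4]
 [  0.    0.    1. ]] [[-0.018 -0.99   0.142  0.338]
 [-1.     0.016 -0.01  -0.133]
 [ 0.007 -0.142 -0.99   1.204]
 [ 0.     0.     0.     1.   ]]
```

View pics/scene0.png

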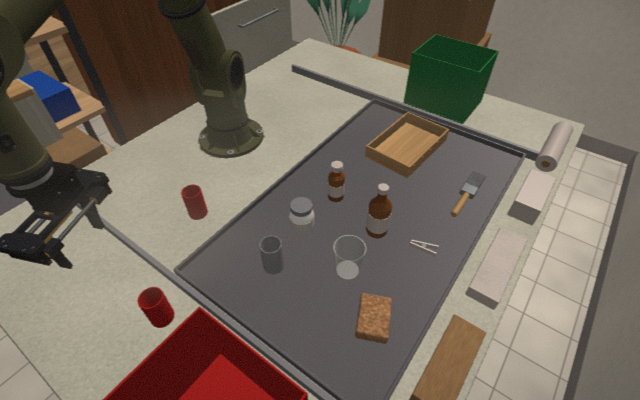

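View pics/top0.png

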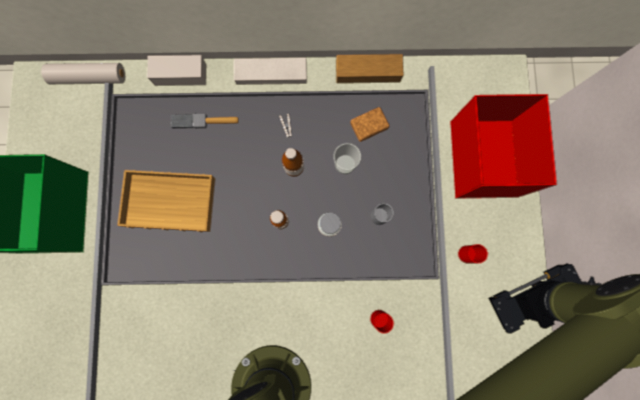

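The scene view shows brown bottles at (337,180) and (379,210). In the top view they are at (278,218) and (291,160). The shorter and narrower one at scene (337,180) should be the target. The can candidates are grey at scene (271,253) / top (383,213), and red ones at scene (195,202) and (155,307). The grey steel one fits. The crate is at top (166,201). I'll confirm this in an enlarged crop and measure.

```bash
python3 - <<'E'
from h import *
p,K,T=load('scene0'); q,K2,T2=load('top0')
a=cv2.resize(p[150:285,240:400],None,fx=4,fy=4,interpolation=2)   # 640x540
b=cv2.resize(q[190:245,255:410],None,fx=5,fy=5,interpolation=2)
cv2.imwrite('pics/c1.png',a[:,:,::-1]); 
# white cap masks
def blobs(im,x0,x1,y0,y1,f):
    s=im[y0:y1,x0:x1]; h=cv2.cvtColor(s,cv2.COLOR_RGB2HSV); m=f(h).astype(np.uint8)
    n,l,st,c=cv2.connectedComponentsWithStats(m)
    return [(st[i]+[x0,y0,0,0,0],np.round(c[i]+[x0,y0],1)) for i in range(1,n) if st[i][4]>12]
white=lambda h:(h[...,2]>150)&(h[...,1]<70)
brown=lambda h:(h[...,1]>120)&(h[...,2]>25)&(h[...,0]<20)
print('scene cap',blobs(p,320,355,155,205,white)); print('scene brown',blobs(p,320,355,155,205,brown))
print('top cap',blobs(q,262,296,205,232,white)); print('top brown',blobs(q,262,296,205,232,brown))
wood=lambda h:(h[...,1]>80)&(h[...,2]>60)&(h[...,0]<25)
for x in blobs(q,108,225,160,240,wood): print('crate',x)
s=cv2.cvtColor(q,cv2.COLOR_RGB2HSV);m=np.zeros(s.shape[:2],np.uint8);m[160:240,108:225]=wood(s[160:240,108:225])
c=max(cv2.findContours(m,0,2)[0],key=cv2.contourArea);print(cv2.approxPolyDP(c,4,True)[:,0])
for P in cv2.approxPolyDP(c,4,True)[:,0]: print(np.round(onz(K2,T2,*P,0.051),3))
cv2.imwrite('pics/c2.png',b[:,:,::-1])
E
```

```text
scene cap [(array([331, 161,  12,   7,  68]), array([336.8, 164. ]))]
scene brown [(array([329, 172,  15,  15, 199]), array([336. , 178.8])), (array([329, 196,  14,   6,  48]), array([335.5, 198.7]))]
top cap [(array([270, 211,  13,  12, 119]), array([276.4, 216.3]))]
top brown [(array([271, 212,  16,  15,  65]), array([280.2, 221.9]))]
crate (array([ 117,  170,   98,   62, 5307]), array([165.9, 200.5]))
[[124 170]
 [117 225]
 [209 230]
 [211 175]]
[0.609 0.412 0.051]
[0.452 0.423 0.051]
[0.433 0.166 0.051]
[0.59  0.163 0.051]
```

View pics/c1.png

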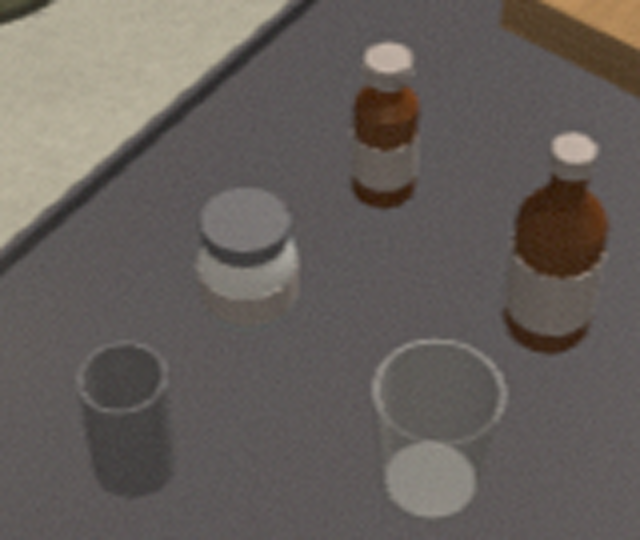

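View pics/c2.png

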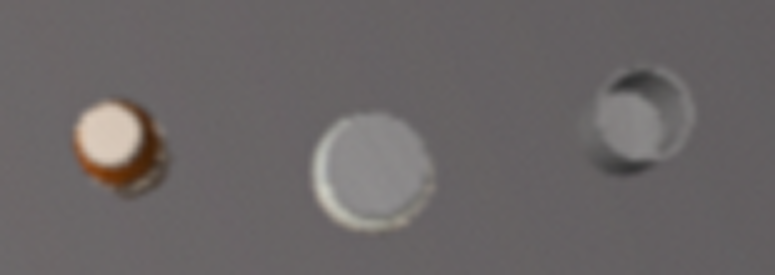

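The crop confirms it. The small bottle (popped white cap at scene (337,164), top (276,216)) is clearly shorter than the tall one at (379,210). The grey open can has its rim at scene (270,244) / top (384,212). I'll triangulate next.

```bash
python3 - <<'E'
from h import *
p,K,T=load('scene0'); q,K2,T2=load('top0')
def t(n,a,b):
    P=tri(ray(K,T,*a),ray(K2,T2,*b)); print(n,np.round(P,4),'reproj',np.round(proj(K,T,P)-a,1),np.round(proj(K2,T2,P)-b,1)); return P
cap=t('cap',(336.8,163.8),(276.4,216.2)); can=t('can rim',(270.4,243.6),(383.6,212.2))
jar=t('jar',((245/4+240-.4),(220/4+150-.4)),(375/5+255-.4,165/5+190-.4))
cup=t('cup rim',(440/4+240-.4,392/4+150-.4),(347.,156))
tall=t('tall',(574/4+240-.4,150/4+150-.4),(291,154))
# crate corners in scene
h=cv2.cvtColor(p,cv2.COLOR_RGB2HSV);m=((h[...,1]>80)&(h[...,2]>50)&(h[...,0]<25)).astype(np.uint8);m[:105]=0;m[178:]=0;m[:,:360]=0;m[:,455:]=0
c=cv2.convexHull(max(cv2.findContours(m,0,2)[0],key=cv2.contourArea));print(cv2.approxPolyDP(c,3,True)[:,0].tolist())
cs=[(124,170),(117,225),(209,230),(211,175)]
for z in (.006,.051): print([np.round(onz(K2,T2,*x,z)[:2],3).tolist() for x in cs], 'pred scene',[np.round(proj(K,T,onz(K2,T2,*x,z))).tolist() for x in cs])
E
```

```text
cap [ 0.4606 -0.03    0.1316] reproj [-0.4  0.1] [-0.3 -0.3]
can rim [ 0.4711 -0.3179  0.0935] reproj [-0.6  0.1] [-0.4 -0.3]
jar [ 0.4459 -0.1708  0.0835] reproj [-0.4  0. ] [-0.2 -0.3]
cup rim [ 0.6287 -0.2221  0.099 ] reproj [-0.6  0.1] [-0.3 -0.4]
tall [ 0.6195 -0.0707  0.1675] reproj [-1.1  0.2] [-0.6 -0.8]
[[409, 112], [449, 129], [443, 142], [406, 177], [365, 155], [367, 144]]
[[0.62, 0.433], [0.456, 0.445], [0.437, 0.177], [0.6, 0.175]] pred scene [[450.0, 138.0], [409.0, 120.0], [365.0, 156.0], [411.0, 177.0]]
[[0.609, 0.412], [0.452, 0.423], [0.433, 0.166], [0.59, 0.163]] pred scene [[448.0, 129.0], [407.0, 111.0], [364.0, 147.0], [408.0, 167.0]]
```

carry_out:
  steps:
    - [0, 0, 8, 2, 5, 0, 0]
    - [0, 0, 16, 4, 10, 0, 0]
    - [0, 0, 24, 6, 15, 0, 0]
    - [0, 0, 32, 8, 20, 0, 0]
    - [0, 0, 40, 10, 25, 0, 0]
    - [0, 0, 48, 12, 30, 0, 0]
    - [0, 0, 54, 14, 35, 0, 0]
    - [0, 0, 60, 15.5, 40, 0, 0]
    - [0, 0, 64, 17, 45, 0, 0]
    - [0, 0, 67, 18.5, 50, 0, 0]
    - [0, 0, 67, 19.5, 54, 0, 0]
    - [0, 0, 67, 20.4, 56.7, 0, 0]
  squeeze: 20

```text
time: 1.3
position: [0.4601, -0.031, 0.2225]
tool_rot: [2.215, 2.227, -0.001]
ft_force: [1.5, -0.7, -0.0]
grip_width: 0.028
grip_force: 0.0
```

carry_out:
  steps:
    - [0, 0, 0, 0, 0, -4, 0]
    - [0, 0, 0, 0, 0, -7, 0]
    - [0, 0, 0, 0, 0, -8.2, 0]
    - [0, 0, 0, 0, 0, -8.2, 0]
    - [0, 0, 0, 0, 0, -8.2, 0]
    - [0, 0, 0, 0, 0, -8.2, 0]

```text
time: 1.9
position: [0.4614, -0.0334, 0.1421]
tool_rot: [2.215, 2.225, 0.002]
ft_force: [0.3, 0.9, -0.2]
grip_width: 0.004
grip_force: 0.0
```

```bash
python3 - <<'E'
from h import *
d=grab('scene','s1');e=grab('top','t1')
P,K,T=load('s1');a=cv2.resize(P[120:220,280:400],None,fx=4,fy=4,interpolation=2)
P=load('t1')[0];b=cv2.resize(P[180:255,240:330],(480,400),interpolation=2)
c=np.hstack([cv2.resize(a,(400,400*100//120)),cv2.resize(b,(400,333))]);cv2.imwrite('pics/m1.png',c[:,:,::-1])
E
```

```text
(no output)
```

View pics/m1.png

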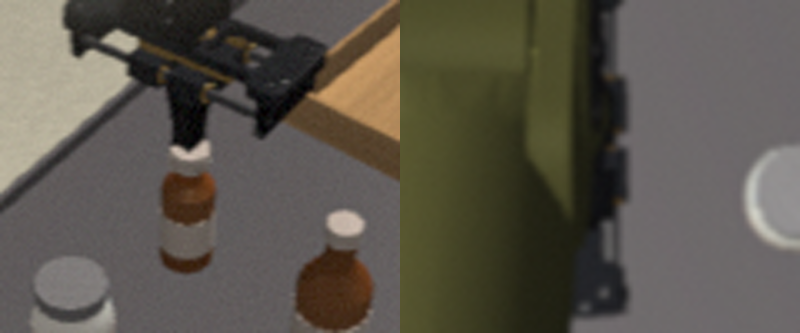

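The shut fingertips are centred just above the cap (crop about (188,145)). The top view is blocked by the arm.

carry_out:
  steps:
    - [0, 0, 0, 0, 0.2, -0.4, 0]
    - [0, 0, 0, 0, 0.2, -0.8, 0]
    - [0, 0, 0, 0, 0.2, -1.0, 0]
    - [0, 0, 0, 0, 0.2, -1.2, 0]
    - [0, 0, 0, 0, 0.2, -1.4, 0]
    - [0, 0, 0, 0, 0.2, -1.6, 0]
    - [0, 0, 0, 0, 0.2, -1.8, 0]
    - [0, 0, 0, 0, 0.2, -1.9, 0]
    - [0, 0, 0, 0, 0.2, -1.9, 0]
    - [0, 0, 0, 0, 0.2, -1.9, 0]

```text
time: 3.0
position: [0.4601, -0.031, 0.1215]
tool_rot: [-2.215, -2.227, 0.0]
ft_force: [-2.1, 0.3, -0.0]
grip_width: 0.007
grip_force: 0.4
```

carry_out:
  steps:
    - [0, 0, 0, 0, 0, -0.1, 0]
    - [0, 0, 0, 0, 0, -0.2, 0]
    - [0, 0, 0, 0, 0, -0.3, 0]
    - [0, 0, 0, 0, 0, -0.3, 0]

```text
time: 3.4
position: [0.4625, -0.0312, 0.1215]
tool_rot: [2.213, 2.225, 0.003]
ft_force: [-2.7, 0.8, 16.6]
grip_width: 0.003
grip_force: 8.6
```

Firm contact at 16.6 N with the cap top at about 0.121, the home height. I'll retreat, open, and check that it stayed home.

carry_out:
  steps:
    - [0, 0, 0, 0, 0, 2, 0]
    - [0, 0, 0, 0, 0, 6, 0]
    - [0, 0, 0, 0, 0, 8, 0.9]
    - [0, 0, 0, 0, -5, 9, 0.9]
    - [0, 0, 0, 0, -10, 9, 0.9]
    - [0, 0, 0, 0, -15, 9, 0.9]
    - [0, 0, 0, 0, -20, 9, 0.9]
    - [0, 0, 0, 0, -20, 9, 0.9]
    - [0, 0, 0, 0, -20, 9, 0.9]

```text
time: 4.3
position: [0.4598, -0.2319, 0.2079]
tool_rot: [-2.218, -2.223, -0.001]
ft_force: [0.2, 0.5, -0.1]
grip_width: 0.558
grip_force: 0.0
```

```bash
python3 - <<'E'
from h import *
grab('scene','s2');grab('top','t2')
P,K,T=load('s2');a=cv2.resize(P[140:220,290:390],(400,320),interpolation=2)
P,K2,T2=load('t2');b=cv2.resize(P[190:250,240:315],(400,320),interpolation=2)
cv2.imwrite('pics/m2.png',np.hstack([a,b])[:,:,::-1])
def cen(tag,x0,x1,y0,y1):
    s=load(tag)[0][y0:y1,x0:x1];h=cv2.cvtColor(s,cv2.COLOR_RGB2HSV);m=((h[...,2]>150)&(h[...,1]<70)).astype(np.uint8)
    n,l,st,c=cv2.connectedComponentsWithStats(m);i=1+np.argmax(st[1:,4]);return c[i]+[x0,y0],st[i]
A,B=cen('s2',320,355,155,182),cen('t2',262,296,205,232);print(A,B,tri(ray(K,T,*A[0]),ray(K2,T2,*B[0])), ctrl.get_state()['position'])
E
```

```text
(array([336.54929577, 166.95774648]), array([11,  9, 12,  7, 71], dtype=int32)) (array([276.90740741, 216.90740741]), array([  9,   6,  12,  12, 108], dtype=int32)) [ 0.46009422 -0.0301579   0.12015698] [ 0.46053512 -0.22942402  0.20835392]
```

View pics/m2.png

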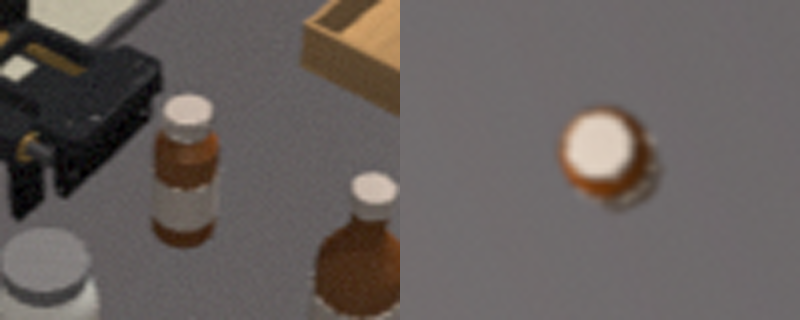

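The cap now sits on the shoulder with its top at 0.120 (it was 0.132), so it is home and the bottle is still standing at (0.460, −0.030). The gripper is near the can, so I'll take the can first.

carry_out:
  steps:
    - [0, 0, 0, 0.5, -4, 0, 1]
    - [0, 0, 0, 1.0, -8.7, 0, 1]
    - [0, 0, 0, 1.0, -8.7, -2, 1]
    - [0, 0, 0, 1.0, -8.7, -6, 1]
    - [0, 0, 0, 1.0, -8.7, -10, 1]
    - [0, 0, 0, 1.0, -8.7, -13, 1]
    - [0, 0, 0, 1.0, -8.7, -15, 1]
    - [0, 0, 0, 1.0, -8.7, -15.2, 1]
    - [0, 0, 0, 1.0, -8.7, -15.2, 1]

```text
time: 5.3
position: [0.471, -0.3166, 0.057]
tool_rot: [-2.213, -2.23, -0.001]
ft_force: [1.1, -0.3, 0.6]
grip_width: 0.999
grip_force: 0.0
```

carry_out:
  steps:
    - [0, 0, 0, 0, 0, 0, 0.3]
    - [0, 0, 0, 0, 0, 0, 0.3]
    - [0, 0, 0, 0, 0, 0, 0.3]
    - [0, 0, 0, 0, 0, 0, 0.3]
    - [0, 0, 0, 0, 0, 0, 0.3]
    - [0, 0, 0, 0, 0, 0, 0.3]
    - [0, 0, 0, 0, 0, 0, 0.3]
    - [0, 0, 0, 0, 0, 0, 0.3]
  squeeze: 12

```text
time: 6.1
position: [0.4704, -0.3181, 0.0568]
tool_rot: [2.215, 2.227, 0.0]
ft_force: [-0.5, 0.7, 2.7]
grip_width: 0.609
grip_force: 12.0
```

carry_out:
  steps:
    - [0, 0, 0, 0, 0, 2, 0.3]
    - [0, 0, 0, 0, 0, 6, 0.3]
    - [0, 0, 0, 0, 0, 10, 0.3]
    - [0, 0, 0, 0, 0, 14, 0.3]
    - [0, 0, 0, 0, 3, 15, 0.3]
    - [0, 0, 0, 0, 7, 15, 0.3]
    - [0, 0, 0, 1, 11, 15, 0.3]
    - [0, 0, 0, 1, 15, 15, 0.3]
    - [0, 0, 0, 2, 19, 15, 0.3]
    - [0, 0, 0, 2, 23, 15, 0.3]
    - [0, 0, 0, 2, 27, 15, 0.3]
    - [0, 0, 0, 3, 31, 15, 0.3]

```text
time: 7.3
position: [0.4992, -0.0066, 0.2064]
tool_rot: [2.216, 2.227, -0.002]
ft_force: [0.8, 0.6, -0.2]
grip_width: 0.612
grip_force: 12.0
```

carry_out:
  steps:
    - [0, 0, 0, 0, 4, 0, 0.3]
    - [0, 0, 0, 0.5, 8, 0, 0.3]
    - [0, 0, 0, 1, 12, 0, 0.3]
    - [0, 0, 0, 1.5, 16, 0, 0.3]
    - [0, 0, 0, 1.5, 20, 0, 0.3]
    - [0, 0, 0, 1.5, 23, 0, 0.3]
    - [0, 0, 0, 1.5, 24.3, 0, 0.3]
    - [0, 0, 0, 1.5, 24.3, 0, 0.3]
    - [0, 0, 0, 1.5, 24.3, 0, 0.3]

```text
time: 8.2
position: [0.5156, 0.2333, 0.2062]
tool_rot: [2.216, 2.225, -0.002]
ft_force: [0.9, 0.1, -0.0]
grip_width: 0.608
grip_force: 12.0
```

carry_out:
  steps:
    - [0, 0, 0, 0, 0, -4, 0.3]
    - [0, 0, 0, 0, 0, -8, 0.3]
    - [0, 0, 0, 0, 0, -11, 0.3]
    - [0, 0, 0, 0, 0, -13, 0.3]
    - [0, 0, 0, 0, 0, -13.8, 0.3]
    - [0, 0, 0, 0, 0, -14.1, 0.3]
    - [0, 0, 0, 0, 0, -14.3, 0.3]
    - [0, 0, 0, 0, 0, -14.5, 0.3]
    - [0, 0, 0, 0, 0, -14.5, 0.3]

```text
time: 9.1
position: [0.5158, 0.2351, 0.0623]
tool_rot: [2.215, 2.227, 0.002]
ft_force: [-0.1, 1.0, -0.5]
grip_width: 0.613
grip_force: 12.0
```

carry_out:
  steps:
    - [0, 0, 0, 0, 0, -0.1, 0.3]
    - [0, 0, 0, 0, 0, -0.2, 0.3]
    - [0, 0, 0, 0, 0, -0.2, 0.3]

```text
time: 9.4
position: [0.5161, 0.2353, 0.0616]
tool_rot: [2.214, 2.226, 0.002]
ft_force: [-1.1, -1.6, 8.9]
grip_width: 0.615
grip_force: 12.0
```

The can is in contact with the floor (8.9 N), so I'll release it and go back to the bottle.

carry_out:
  steps:
    - [0, 0, 0, 0, 0, 0.1, 1]
    - [0, 0, 0, 0, 0, 0.1, 1]
    - [0, 0, 0, 0, 0, 0.1, 1]
    - [0, 0, 0, 0, 0, 0.1, 1]
    - [0, 0, 0, 0, 0, 3, 1]
    - [0, 0, 0, 0, 0, 7, 1]
    - [0, 0, 0, 0, 0, 11, 1]
    - [0, 0, 0, 0, 0, 13, 1]
    - [0, 0, 0, 0, -4, 14, 1]
    - [0, 0, 0, -1, -8, 14, 1]
    - [0, 0, 0, -2, -12, 14, 1]
    - [0, 0, 0, -3, -16, 14, 1]

```text
time: 10.6
position: [0.4847, 0.0736, 0.1995]
tool_rot: [2.215, 2.228, 0.0]
ft_force: [1.2, -1.1, -0.3]
grip_width: 0.996
grip_force: 0.0
```

carry_out:
  steps:
    - [0, 0, 0, -0.5, -4, 0, 1]
    - [0, 0, 0, -1, -8, 0, 1]
    - [0, 0, 0, -2, -10, 0, 1]
    - [0, 0, 0, -2.6, -10.5, 0, 1]
    - [0, 0, 0, -2.6, -10.5, 0, 1]
    - [0, 0, 0, -2.6, -10.5, 0, 1]

```text
time: 11.2
position: [0.4596, -0.0283, 0.1997]
tool_rot: [2.213, 2.23, 0.001]
ft_force: [0.9, 0.3, 0.4]
grip_width: 1.0
grip_force: 0.0
```

```bash
python3 - <<'E'
from h import *
grab('scene','s3');grab('top','t3')
P,K,T=load('s3');a=cv2.resize(P[100:220,290:470],(480,320),interpolation=2)
P,K2,T2=load('t3');b=cv2.resize(P[160:240,110:220],(320,320),interpolation=2)
cv2.imwrite('pics/m3.png',np.hstack([a,b])[:,:,::-1]);print(ctrl.get_state()['position'])
E
```

```text
[ 0.45972961 -0.02811021  0.19966664]
```

View pics/m3.png

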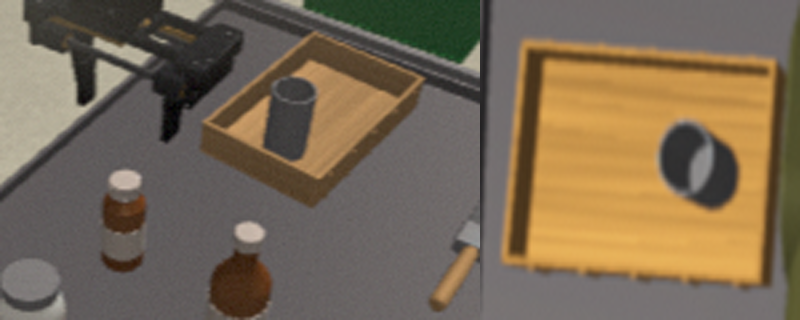

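The can stands upright in the crate (left crop (290,118), right crop (697,165)) with the far half free. Now the bottle.

carry_out:
  steps:
    - [0, 0, 0, 0.1, -0.2, -3, 1]
    - [0, 0, 0, 0.1, -0.2, -6, 1]
    - [0, 0, 0, 0.1, -0.2, -9, 1]
    - [0, 0, 0, 0.1, -0.2, -12, 1]
    - [0, 0, 0, 0.1, -0.2, -13.5, 1]
    - [0, 0, 0, 0.1, -0.2, -13.9, 1]
    - [0, 0, 0, 0.1, -0.2, -13.9, 1]
    - [0, 0, 0, 0.1, -0.2, -13.9, 1]

```text
time: 12.1
position: [0.4613, -0.0315, 0.0615]
tool_rot: [2.214, 2.227, 0.002]
ft_force: [0.5, -0.3, 0.2]
grip_width: 1.0
grip_force: 0.0
```

carry_out:
  steps:
    - [0, 0, 0, 0, 0, 0, 0.2]
    - [0, 0, 0, 0, 0, 0, 0.2]
    - [0, 0, 0, 0, 0, 0, 0.2]
    - [0, 0, 0, 0, 0, 0, 0.2]
    - [0, 0, 0, 0, 0, 0, 0.2]
    - [0, 0, 0, 0, 0, 0, 0.2]
    - [0, 0, 0, 0, 0, 0, 0.2]
    - [0, 0, 0, 0, 0, 0, 0.2]
    - [0, 0, 0, 0, 0, 0, 0.2]
  squeeze: 25

```text
time: 13.0
position: [0.4602, -0.032, 0.0606]
tool_rot: [-2.215, -2.227, 0.0]
ft_force: [-0.8, 0.1, 0.3]
grip_width: 0.523
grip_force: 25.0
```

carry_out:
  steps:
    - [0, 0, 0, 0, 0, 1, 0.2]
    - [0, 0, 0, 0, 0, 3, 0.2]
    - [0, 0, 0, 0, 0, 6, 0.2]
    - [0, 0, 0, 0, 0, 9, 0.2]
    - [0, 0, 0, 0, 0, 12, 0.2]
    - [0, 0, 0, 0, 1, 14, 0.2]
    - [0, 0, 0, 1, 3, 14, 0.2]
    - [0, 0, 0, 2, 6, 14, 0.2]
    - [0, 0, 0, 3, 9, 14, 0.2]
    - [0, 0, 0, 4, 12, 14, 0.2]
    - [0, 0, 0, 5, 15, 14, 0.2]
    - [0, 0, 0, 6, 18, 14, 0.2]

```text
time: 14.2
position: [0.5204, 0.1491, 0.201]
tool_rot: [2.216, 2.227, 0.0]
ft_force: [0.4, -0.2, -1.8]
grip_width: 0.519
grip_force: 25.0
```

carry_out:
  steps:
    - [0, 0, 0, 0.5, 3, 0, 0.2]
    - [0, 0, 0, 0.5, 6, 0, 0.2]
    - [0, 0, 0, 0.5, 9, 0, 0.2]
    - [0, 0, 0, 0.5, 12, 0, 0.2]
    - [0, 0, 0, 0.5, 15, 0, 0.2]
    - [0, 0, 0, 0.5, 18, 0, 0.2]
    - [0, 0, 0, 0.5, 19.7, 0, 0.2]
    - [0, 0, 0, 0.5, 20.3, 0, 0.2]
    - [0, 0, 0, 0.5, 20.3, 0, 0.2]
    - [0, 0, 0, 0.5, 20.3, 0, 0.2]
    - [0, 0, 0, 0.5, 20.3, 0, 0.2]

```text
time: 15.3
position: [0.526, 0.3492, 0.2006]
tool_rot: [2.217, 2.224, -0.001]
ft_force: [1.1, -0.4, -2.1]
grip_width: 0.521
grip_force: 25.0
```

carry_out:
  steps:
    - [0, 0, 0, 0, 0, -3, 0.2]
    - [0, 0, 0, 0, 0, -6, 0.2]
    - [0, 0, 0, 0, 0, -9, 0.2]
    - [0, 0, 0, 0, 0, -11, 0.2]
    - [0, 0, 0, 0, 0, -12, 0.2]
    - [0, 0, 0, 0, 0, -12.7, 0.2]
    - [0, 0, 0, 0, 0, -13.0, 0.2]
    - [0, 0, 0, 0, 0, -13.2, 0.2]
    - [0, 0, 0, 0, 0, -13.3, 0.2]
    - [0, 0, 0, 0, 0, -13.4, 0.2]
    - [0, 0, 0, 0, 0, -13.4, 0.2]

```text
time: 16.4
position: [0.5254, 0.3512, 0.0669]
tool_rot: [2.215, 2.227, 0.001]
ft_force: [-0.3, 0.2, -1.7]
grip_width: 0.518
grip_force: 25.0
```

carry_out:
  steps:
    - [0, 0, 0, 0, 0, -0.05, 0.2]
    - [0, 0, 0, 0, 0, -0.1, 0.2]
    - [0, 0, 0, 0, 0, -0.1, 0.2]

```text
time: 16.7
position: [0.5253, 0.3511, 0.0657]
tool_rot: [2.215, 2.227, 0.0]
ft_force: [0.3, -0.2, -0.7]
grip_width: 0.519
grip_force: 25.0
```

carry_out:
  steps:
    - [0, 0, 0, 0, 0, -0.05, 0.2]
    - [0, 0, 0, 0, 0, -0.1, 0.2]
    - [0, 0, 0, 0, 0, -0.1, 0.2]

```text
time: 17.0
position: [0.5254, 0.3512, 0.0657]
tool_rot: [2.215, 2.227, 0.001]
ft_force: [-2.3, -1.2, 6.4]
grip_width: 0.521
grip_force: 25.0
```

The bottle is seated on the floor with +6.4 N, so I'll release it and clear away.

carry_out:
  steps:
    - [0, 0, 0, 0, 0, 0.05, 1]
    - [0, 0, 0, 0, 0, 0.05, 1]
    - [0, 0, 0, 0, 0, 0.05, 1]
    - [0, 0, 0, 0, 0, 0.05, 1]
    - [0, 0, 0, 0, 0, 0.05, 1]
    - [0, 0, 0, 0, 0, 3, 1]
    - [0, 0, 0, 0, 0, 7, 1]
    - [0, 0, 0, 0, 0, 11, 1]
    - [0, 0, 0, 0, 0, 14, 1]
    - [0, 0, 0, -1, -4, 15, 1]
    - [0, 0, 0, -2, -8, 15, 1]
    - [0, 0, 0, -3, -12, 15, 1]

```text
time: 18.2
position: [0.4949, 0.2303, 0.2148]
tool_rot: [2.214, 2.229, 0.001]
ft_force: [0.2, -1.1, -0.1]
grip_width: 1.0
grip_force: 0.0
```

carry_out:
  steps:
    - [0, 0, 0, -1, -4, 0, 1]
    - [0, 0, 0, -2, -8, 0, 1]
    - [0, 0, 0, -2, -12, 0, 1]
    - [0, 0, 0, -3, -16, 0, 1]
    - [0, 0, 0, -3, -20, 0, 1]
    - [0, 0, 0, -3, -24, 0, 1]
    - [0, 0, 0, -3, -24, 0, 1]
    - [0, 0, 0, -3, -24, 0, 1]

```text
time: 19.0
position: [0.4652, -0.0095, 0.2146]
tool_rot: [-2.218, -2.225, -0.001]
ft_force: [0.7, 0.8, 0.7]
grip_width: 0.998
grip_force: 0.0
```

```bash
python3 - <<'E'
from h import *
grab('scene','s4');grab('top','t4')
P,K,T=load('s4');a=cv2.resize(P[90:340,220:500],(448,400),interpolation=2)
P,K2,T2=load('t4');b=cv2.resize(P[160:240,110:220],(340,400),interpolation=2)
cv2.imwrite('pics/m4.png',np.hstack([a,b])[:,:,::-1])
def cen(tag,x0,x1,y0,y1):
    s=load(tag)[0][y0:y1,x0:x1];h=cv2.cvtColor(s,cv2.COLOR_RGB2HSV);m=((h[...,2]>150)&(h[...,1]<70)).astype(np.uint8)
    n,l,st,c=cv2.connectedComponentsWithStats(m);i=1+np.argmax(st[1:,4]);return c[i]+[x0,y0],st[i]
A,B=cen('s4',385,440,95,165),cen('t4',115,170,165,230);print(A,B,tri(ray(K,T,*A[0]),ray(K2,T2,*B[0])), ctrl.get_state()['ft_force'])
E
```

```text
(array([395.6       ,  97.34736842]), array([ 0,  0, 19,  8, 95], dtype=int32)) (array([132.08695652, 194.79130435]), array([ 11,  25,  13,  11, 115], dtype=int32)) [0.48705566 0.29762856 0.19433415] [-0.06646381  1.16419281  0.45712645]
```

View pics/m4.png

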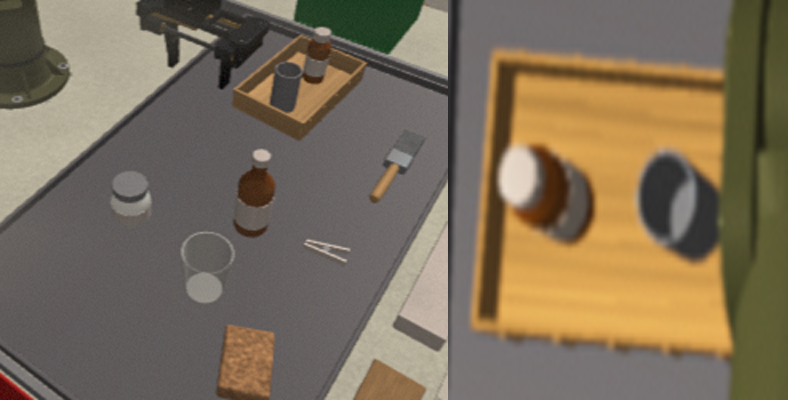

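Both stand upright in the crate: the bottle at left crop (318,58) with its cap at (322,33), and the can at (287,86). The bystanders look unmoved. The mask picked up background, so I'll recheck the cap height with the right pixel, and hand in if it is good.

```bash
python3 - <<'E'
from h import *
P,K,T=load('s4');Q,K2,T2=load('t4')
s=P[100:125,410:435];h=cv2.cvtColor(s,cv2.COLOR_RGB2HSV);m=((h[...,2]>140)&(h[...,1]<70)).astype(np.uint8)
n,l,st,c=cv2.connectedComponentsWithStats(m);i=1+np.argmax(st[1:,4]);A=c[i]+[410,100]
X=tri(ray(K,T,*A),ray(K2,T2,132.1,194.8));print(A,st[i],X)
if abs(X[2]-.126)<.005: print(ctrl.close_job())
E
```

```text
[421.24390244 109.14634146] [ 6  7 11  5 41] [0.52472126 0.35252353 0.12511441]
the job is handed in; nothing more can be done
None
```

Job handed in: the cap is pressed home (its top measures 0.125 m in the crate, against 0.126 m expected), the bottle and steel can stand upright on the crate floor, and the other things on the tray look unmoved; the arm finished at about 19 s of the 58 s allowed.

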